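# Wind the loose bench timer without letting it spin

### The arm

A 7-joint arm with a two-finger parallel gripper is mounted at the origin on the work surface. World frame = base frame: x ahead of the robot, y to its left, z up, the work surface at z = 0. Lengths are in m, angles in rad, forces in N, time in s.
With the tool pointing down it reaches from about 0.425 to 0.875 m from the base axis. Payload 4.7 kg.
Tool frame: the origin (TCP) lies at the very end of the fingers, on their centre line; the grasp point (between the pads) lies 19 mm behind it; z points along the fingers, y is the line along which they close (so a half turn about z gives the same grasp; the last joint's range is limited). The gripper opens to 87 mm and grips with 3 to 60 N. Pads are 19 mm wide; open, the fingers measure 117 mm over their backs; the gripper's body (75 mm by 190 mm) begins 51 mm behind the grasp point.
Start: joints at [1.254, 0.321, -0.07, 1.45, 0.023, 1.371, -0.057], TCP at [0.211, -0.615, 0.223] pointing down, gripper open.
Joint ranges: [-2.86, 2.86], [-0.3, 2.09], [-1.38, 1.24], [0.06, 2.45], [-1.56, 4.7], [0.09, 2.05], [-2.69, 2.69]. Speed limits (rad/s): [2.57, 2.57, 3.14, 3.14, 3.14, 3.14, 3.14].

### API

Orientations are given as a rotation vector (axis times angle).
In Python, from bench import ctrl, get_image, job gives the robot as it stands.
- The arm moves only by the shell command python3 -m crank 'ROWS' [FORCE]. ROWS is JSON, a list that holds one entry, the list of rows, each a list of 5 numbers: the shift along the tool's x, y, z in mm, then the turn about the tool's z in rad, then the closure, from -1 (fully open) to 1 (shut), so that 0 is half open. A call has 1 to 10 rows; each row shifts and turns the commanded pose from where the row before left it, along the tool's axes as they then stand; what a row does not reach is not made up. A row lasts 1/12 s, in which the tool goes at most 41.7 mm and 7.16 degrees, less where a joint would pass 70% of its speed; a pose out of reach is approached as far as the arm can. A call with a gripper value outside its range is refused whole. The fingers move at their own pace and stop on an object; FORCE is the grip in N (left out, the last holds). Time passes only in rows, so rows that do not move let the fingers close. It gives the time, the measured TCP pose, the force, the opening and the grip force at its end, in the units of the state.
- ctrl.get_state(): the state, without advancing time (a new reading comes with each control period).
- get_image(name): name is "scene" or "top" or "wrist"; returns a dict with "pixels" (480x640x3 uint8, red, green, blue), "fx", "fy", "cx", "cy" (pixels), "T" (4x4, takes a point from camera to world coordinates); the wrist camera has in their place "T_tool_cam" (4x4, takes a point from camera to tool coordinates, whose origin is the TCP and whose axes are the flange's). Camera axes: x right, y down, z forward; pixel columns grow to the right and rows downward; lengths in m; the calibration is good to about 2 mm. The wrist camera is an equidistant fisheye: a pixel r from the principal point sees the ray r / f radians off the axis. A picture is of the moment at which its call begins: read the wrist's pose just before it. There is no depth.
- job.close_job(): hands the job in; it is judged then, once.
The state is a dict: "time": time; "joint_positions": joint angles; "qd": joint speeds; "joint_torque": joint torques, N m; "position": TCP position; "tool_rot": TCP orientation; "ft_force": force on the tool from outside, world axes, zero at the start; "torque": the same for the moment, N m; "grip_width": opening from 0.0 (shut) to 1.0 (fully open); "grip_force": force on a finger pad.
Only numpy, scipy, OpenCV 4.12 (cv2) and the standard library are available. Lean on these libraries where they do the work, as an engineer would, in place of code of your own. Each camera call takes 0.05 s, during which the arm holds its last target. There are 200 camera calls.

### The job

Set the bench timer that stands loose on the white plate: keep it pressed down, firmly but not hard, so that its case neither spins nor slides while you turn its stiff dial clockwise all the way to the stop, then back until its white pointer stands at the long mark. Then let go, leaving the timer standing where it was and the other things on the bench undisturbed.

Things in the scene. Friction and masses are not known exactly. Their poses are not given: they have to be found in the camera images.
- plate: White square spill plate fixed to the bench, 180 x 180 x 4 mm, lying flat. Origin: centre of its underside, on the bench. x and y along its edges.
- timer: Loose round grey timer, 0.25 kg (0.7 to 1.4 times that), on a foot 60 mm wide and 5 mm high, friction on the plate 0.48 to 0.72; the case above is 90 mm wide, its flat top 46 mm above the underside. Origin: centre of the underside; z up, the dial's axis; x points at the long mark and along the plate's x at the start. Pressed with less than some 8 to 15 N, the case spins along with the dial; over 30 N harms it.
- dial (a joint): Angle of the timer's black dial, 0 to 1.6 rad between rigid stops, growing clockwise seen from above; at 0.8 its pointer stands at the long mark. It takes 0.16 N m to turn either way and stays where it is left. In the timer's frame the pointer lies (0.8 - value) rad counterclockwise from x. The dial does not sink: a press on it goes straight through to the foot.
- dial_grip (a point): Point on the dial's axis in the middle of its bar, 70 mm above the timer's underside. x along the bar to the pointer's end, z up. The dial: a disc 56 mm wide, its flat upper face 55 mm above the timer's underside; across its centre an upright bar grip 50 mm long, 14 mm thick, up to 85 mm. The pointer is a white line on the top and end of one half of the bar.
- long_mark (a point): Middle of the long flat white mark (10 x 3 mm) on the case top, 35.5 mm from the dial's axis. Four short marks (4 x 1 mm), 0.2 rad apart, lie on either side of it.
- dish: Bystander: loose covered petri dish of glass, 94 mm in diameter, 17 mm high. Origin: centre of its underside.
- bottle: Bystander: loose small reagent bottle, 54 mm in diameter, 100 mm high. Origin: centre of its underside.
- rack: Bystander: loose white tube rack, 50 x 110 mm and 35 mm high, with small capped tubes to 46 mm. Origin: centre of its underside.
Mind the look-alikes: they are no part of the job. Of the things that look like the timer, the largest one is meant.

How it is judged:
By the outcome, as a careful person would: the job done as asked, in the order asked, and still so for the second after the job is handed in, with the robot touching nothing.
It also fails if it takes over 61 s, if anything falls off the work surface, if the arm or the gripper's body presses on something with over 40 N, if the wrist force passes 120 N, or if a joint passes its speed limit or range.

## Working session

There is one attempt and no reset: what is moved stays moved. The work goes in short steps, Python scripts to look and compute and a shell command to move; the robot and the scene stay as the last step left them, time stands still between calls to the robot, and variables do not carry over. Pictures are saved under pics/ and viewed, at most 10 in all, crops included, and the job is handed in when it is done.

```bash
mkdir -p pics; ls; python3 - <<'E'
from bench import ctrl,get_image,job
import cv2
s=ctrl.get_state();print({k:s[k] for k in('time','position','tool_rot','ft_force','grip_width')})
for n in('scene','top'):
    d=get_image(n);cv2.imwrite(f'pics/{n}0.png',d['pixels'][:,:,::-1]);print(n,d['fx'],d['cx'],d['cy'],d['T'])
E
```

```text
pics
{'time': 0.0, 'position': array([ 0.21087589, -0.61426291,  0.22144628]), 'tool_rot': array([-3.09685211e+00, -5.16935526e-01,  6.78358556e-04]), 'ft_force': array([-0.33961615,  0.83270062,  0.24123129]), 'grip_width': 0.9950981351430213}
scene 457.1499511481134 317.9992732914228 237.34441398969358 [[ 0.74938781  0.56664899 -0.34253005  0.80773638]
 [ 0.66211298 -0.63745258  0.39403122 -0.24561103]
 [ 0.00493073 -0.52207579 -0.85288485  0.71680741]
 [ 0.          0.          0.          1.        ]]
top 533.8648518003733 320.7269302919162 239.65920003519133 [[ 0.02821798 -0.99574748  0.08769662  0.47551613]
 [-0.99959374 -0.02775677  0.00647446  0.05153666]
 [-0.00401275 -0.08784369 -0.99612619  0.92191051]
 [ 0.          0.          0.          1.        ]]
```

View pics/top0.png

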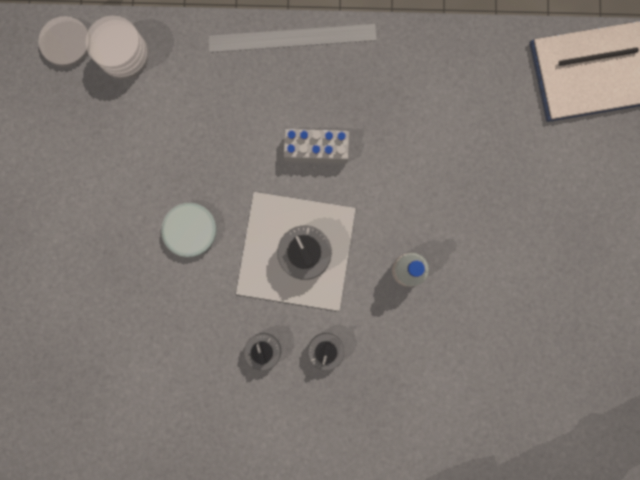

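View pics/scene0.png

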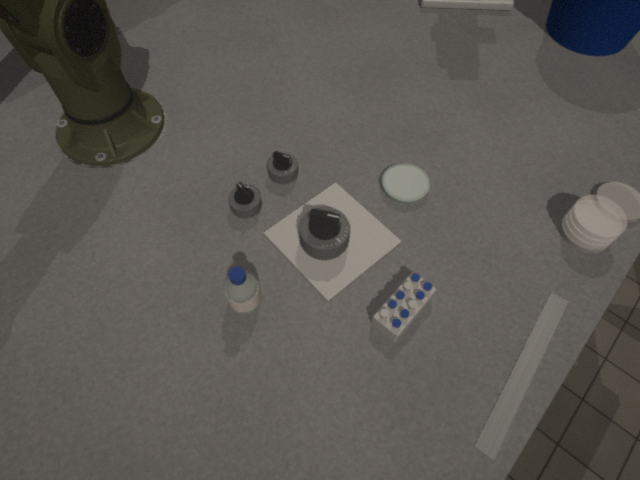

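Top view: timer on the plate at (305,252). The look-alikes at (262,352) and (325,352) are smaller and stand off the plate, so the one at (305,252) fits as the largest and the only one on the plate. I'll confirm with a crop and measure.

```bash
cat > h.py <<'E'
import numpy as np
def ray(d,u,v,z):
    T=d['T'];r=T[:3,:3]@np.array([(u-d['cx'])/d['fx'],(v-d['cy'])/d['fy'],1]);o=T[:3,3]
    return o+r*(z-o[2])/r[2]
E
python3 - <<'E'
from bench import get_image
import cv2,numpy as np
from h import ray
d=get_image('top');p=d['pixels'];g=cv2.cvtColor(p,cv2.COLOR_RGB2GRAY)
m=((g>140)*255).astype(np.uint8)
cs=[c for c in cv2.findContours(m,0,2)[0] if cv2.pointPolygonTest(c,(255,280),True)>-30 and cv2.contourArea(c)>2000]
for c in cs:
    b=cv2.boxPoints(cv2.minAreaRect(c));W=np.array([ray(d,*q,.004)[:2] for q in b]);print('plate',b.tolist(),W.round(4).tolist(),W.mean(0),np.linalg.norm(np.diff(W,axis=0),axis=1))
dk=((g<45)*255).astype(np.uint8)
n,l,st,ce=cv2.connectedComponentsWithStats(dk)
for i in range(1,n):
    if st[i,4]>150 and st[i,0]>200 and 200<st[i,1]<380: print(st[i],ce[i],ray(d,*ce[i],.062))
cv2.imwrite('pics/crop1.png',cv2.resize(p[190:380,230:370,::-1],None,fx=3.15,fy=3.15,interpolation=cv2.INTER_CUBIC)[:598])
cv2.imwrite('pics/crop2.png',cv2.resize(p[205:305,255:355,::-1],None,fx=6,fy=6,interpolation=cv2.INTER_CUBIC))
E
```

```text
plate [[235.25970458984375, 293.5902404785156], [251.93817138671875, 190.18357849121094], [356.16229248046875, 206.99392700195312], [339.48382568359375, 310.40057373046875]] [[0.4596, 0.2011], [0.6394, 0.1797], [0.6149, -0.0023], [0.4361, 0.0221]] [0.53751775 0.10014196] [0.18110949 0.1836638  0.18045145]
```

View pics/crop2.png

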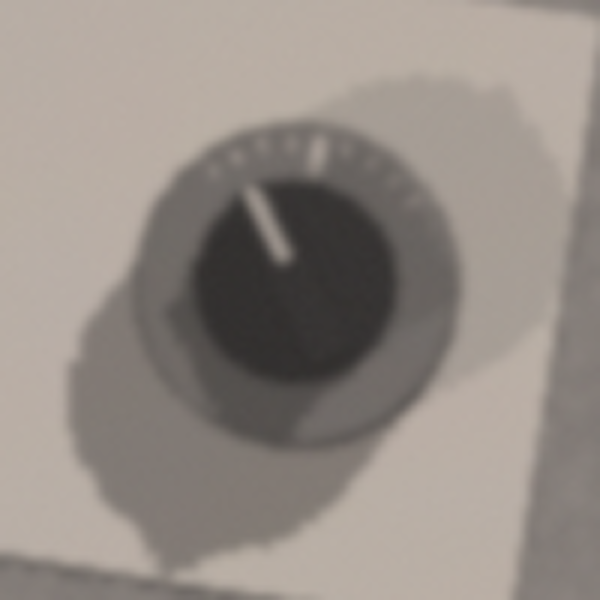

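The crop confirms the target: the largest timer, with its dial centre at crop (296,282), pointer line (252,190)–(286,262) and long mark at (318,157). Its pointer stands counterclockwise of the mark.

```bash
cat >> h.py <<'E'
from scipy.spatial.transform import Rotation as R
from bench import ctrl
def goto(x,y,z=None,yaw=None):
    """print shift in tool axes (mm) and turn"""
    s=ctrl.get_state();r=R.from_rotvec(s['tool_rot']).as_matrix();p=s['position']
    d=np.array([x,y,p[2] if z is None else z])-p
    cy=np.arctan2(r[1,0],r[0,0]);print('t',s['time'],'p',p.round(4),'yaw',cy.round(4),'zax',r[:,2].round(4),'shift',(r.T@d*1e3).round(1),'turn',None if yaw is None else round(cy-yaw,3))
    print('q',np.round(s['joint_positions'],3),'F',s['ft_force'].round(2),'M',s['torque'].round(3),s['grip_width'],s['grip_force'])
E
python3 - <<'E'
from bench import get_image
from h import *
d=get_image('top')
q=lambda x,y,z:ray(d,255+x/6,205+y/6,z)[:2]
c=q(296,282,.059);k=q(297,287,.050);lm=q(318,157,.05);a=q(252,190,.089);b=q(286,262,.089)
an=lambda v:np.arctan2(v[1],v[0])
print('dial c',c,'case c',k,'mark yaw',an(lm-c),np.linalg.norm(lm-c),'ptr yaw',an(a-b),an(a-c),'val',.8-an(a-b)+an(lm-c))
goto(*c,.223,an(a-b))
E
```

```text
dial c [0.53068907 0.08311895] case c [0.52990678 0.08313349] mark yaw -0.13153268496410275 0.035304097714307626 ptr yaw 0.4709132007454974 0.4718345360576002 val 0.19755411429039987
t 0.2 p [ 0.211  -0.6145  0.2219] yaw 0.3308 zax [-4.e-04  1.e-03 -1.e+00] shift [ 5.290e+02 -5.559e+02 -5.000e-01] turn -0.14
q [ 1.254  0.322 -0.07   1.451  0.023  1.371 -0.057] F [0.27 0.35 0.71] M [-0.065  0.029 -0.002] 0.9984263140429539 0.0
```

```bash
python3 -m crank '[[[15,-16,0,0,-1],[26,-27,0,0,-1],[28,-29.5,0,0,-1],[28,-29.5,0,0,-1],[28,-29.5,0,0,-1],[28,-29.5,0,0,-1],[28,-29.5,0,0,-1],[28,-29.5,0,0,-1],[28,-29.5,0,0,-1],[28,-29.5,0,0,-1]]]' 40
python3 -m crank '[[[28,-29.5,0,0,-1],[28,-29.5,0,0,-1],[28,-29.5,0,0,-1],[28,-29.5,0,0,-1],[28,-29.5,0,0,-1],[28,-29.5,0,0,-1],[28,-29.5,0,0,-1],[28,-29.5,0,0,-1],[20,-21,0,-0.07,-1],[15,-16,0,-0.07,-1]]]'
python3 -c "
from h import *
goto(.5305,.0831,.223,.471)"
```

```text
time: 1.03
position: [0.3714, -0.2629, 0.2226]
tool_rot: [3.098, 0.517, -0.0]
ft_force: [1.3, -0.8, -0.3]
grip_width: 0.997
grip_force: 0.0
time: 1.87
position: [0.5266, 0.0816, 0.2227]
tool_rot: [-3.051, -0.742, -0.002]
ft_force: [-0.5, 0.6, 0.0]
grip_width: 1.007
grip_force: 0.0
t 1.8667 p [0.5266 0.0816 0.2227] yaw 0.4772 zax [ 7.0e-04  1.4e-03 -1.0e+00] shift [ 4.2  0.4 -0.3] turn 0.006
q [ 0.546  0.131 -0.805  1.719  0.096  1.332 -1.371] F [-0.5   0.6   0.02] M [ 0.026  0.008 -0.027] 1.0067379206489682 0.0
```

Joint 7 would run out of range turning clockwise from here, so I'll take the half-turn grasp first. I'll lower a little on the way.

```bash
python3 -m crank '[[[0,0,5,-0.12,-1],[0,0,5,-0.12,-1],[0,0,5,-0.12,-1],[0,0,5,-0.12,-1],[0,0,5,-0.12,-1],[0,0,5,-0.12,-1],[0,0,5,-0.12,-1],[0,0,5,-0.12,-1],[0,0,5,-0.12,-1],[0,0,5,-0.12,-1]]]' >/dev/null
python3 -m crank '[[[0,0,2,-0.12,-1],[0,0,2,-0.12,-1],[0,0,2,-0.12,-1],[0,0,2,-0.12,-1],[0,0,2,-0.12,-1],[0,0,0,-0.12,-1],[0,0,0,-0.12,-1],[0,0,0,-0.12,-1],[0,0,0,-0.12,-1],[0,0,0,-0.12,-1]]]' >/dev/null
python3 -m crank '[[[0,0,0,-0.12,-1],[0,0,0,-0.12,-1],[0,0,0,-0.12,-1],[0,0,0,-0.12,-1],[0,0,0,-0.12,-1],[0,0,0,-0.14,-1],[0,0,0,0,-1],[0,0,0,0,-1]]]'
python3 - <<'E'
from h import *
from bench import get_image
import cv2
goto(.5305,.0831,None,.471-np.pi)
d=get_image('wrist');cv2.imwrite('pics/w1.png',d['pixels'][:,:,::-1]);print({k:v for k,v in d.items() if k!='pixels'})
E
```

```text
time: 4.2
position: [0.5259, 0.0779, 0.1624]
tool_rot: [0.702, -3.062, -0.001]
ft_force: [-0.1, 0.5, -0.5]
grip_width: 1.001
grip_force: 0.0
t 4.2 p [0.5259 0.0779 0.1624] yaw -2.6911 zax [-4.e-04  3.e-04 -1.e+00] shift [-6.4  2.6 -0. ] turn -0.02
q [ 0.868  0.315 -1.226  1.793  0.311  1.254  1.58 ] F [-0.11  0.53 -0.5 ] M [ 0.146 -0.103  0.003] 1.000536341587677 0.0
{'fx': 371.64829954431775, 'fy': 371.64829954431775, 'cx': 312.1963380634728, 'cy': 248.97296410831933, 'T_tool_cam': array([[-4.56874962e-05, -9.57230823e-01, -2.89325334e-01,
         8.07000494e-02],
       [ 9.99999446e-01,  2.60638381e-04, -1.02023061e-03,
        -3.13347463e-04],
       [ 1.05200548e-03, -2.89325220e-01,  9.57230281e-01,
        -1.60255112e-01],
       [ 0.00000000e+00,  0.00000000e+00,  0.00000000e+00,
         1.00000000e+00]])}
```

View pics/w1.png

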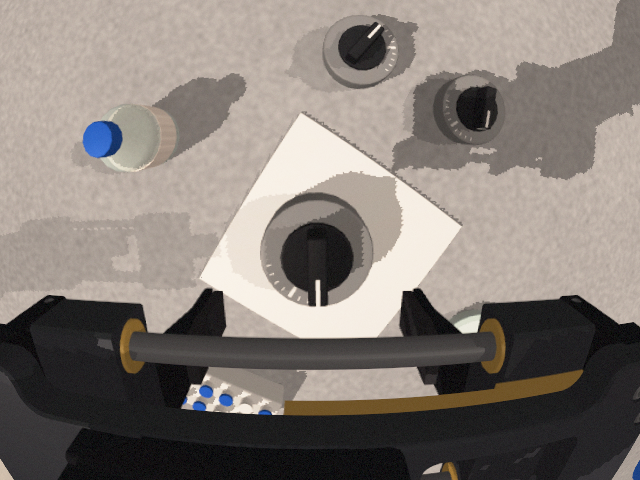

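Wrist view: the dial disc is centred near (317,258), with the bar along image vertical and the pointer at (318,280–304). The long mark is at (292,292), and the fingers are well clear.

```bash
cat >> h.py <<'E'
def wray(d,s,u,v,z):
    x,y=u-d['cx'],v-d['cy'];r=np.hypot(x,y);th=r/d['fx']
    c=np.array([x/r*np.sin(th),y/r*np.sin(th),np.cos(th)])
    T=np.eye(4);T[:3,:3]=R.from_rotvec(s['tool_rot']).as_matrix();T[:3,3]=s['position'];T=T@d['T_tool_cam']
    return T[:3,3]+T[:3,:3]@c*(z-T[2,3])/(T[:3,:3]@c)[2]
E
python3 - <<'E'
from h import *
from bench import get_image
import cv2
s=ctrl.get_state();d=get_image('wrist');g=cv2.cvtColor(d['pixels'],cv2.COLOR_RGB2GRAY)
m=np.zeros_like(g);m[215:312,265:370]=(g[215:312,265:370]<60)*255
c=max(cv2.findContours(m,0,1)[0],key=cv2.contourArea)[:,0]
W=np.array([wray(d,s,*q,.059)[:2] for q in c.astype(float)])
A=np.c_[2*W,np.ones(len(W))];f=np.ones(len(W),bool)
for i in range(8):
    x=np.linalg.lstsq(A[f],(W[f]**2).sum(1),rcond=None)[0];r=np.sqrt(x[2]+x[0]**2+x[1]**2)
    f=abs(np.hypot(*(W-x[:2]).T)-r)<.0015
print('disc',x[:2],r,f.sum(),len(W))
w=np.zeros_like(g);w[265:312,305:330]=(g[265:312,305:330]>150)*255
ys,xs=np.nonzero(w);print('ptr px',xs.min(),xs.max(),ys.min(),ys.max())
l=cv2.fitLine(np.c_[xs,ys][ys<300].astype(np.float32),2,0,.01,.01).ravel();a=wray(d,s,l[2],l[3],.089);b=wray(d,s,l[2]+10*l[0],l[3]+10*l[1],.089)
v=b-a;v*=np.sign(-(a-b)[0]);yaw=np.arctan2(v[1],v[0]);mk=wray(d,s,292,292,.05)[:2]-x[:2];print('ptr yaw',yaw,'mid',a,'mark yaw',np.arctan2(mk[1],mk[0]),np.hypot(*mk))
for k in(1,):
    print('across offset of ptr mid mm',1e3*np.dot(a[:2]-x[:2],[-np.sin(yaw),np.cos(yaw)]), 'along',1e3*np.dot(a[:2]-x[:2],[np.cos(yaw),np.sin(yaw)]))
goto(*x[:2],None,yaw-np.pi)
E
```

```text
disc [0.53014228 0.08329611] 0.026861620809814427 190 276
ptr px 305 329 280 311
ptr yaw 0.3496677318035988 mid [0.5418011  0.08874145 0.089     ] mark yaw -0.10918916550971586 0.037091702048185335
across offset of ptr mid mm 1.1216768448033636 along 12.81880220531653
t 4.3 p [0.5259 0.0779 0.1625] yaw -2.6904 zax [-1.e-04 -2.e-04 -1.e+00] shift [-6.1  3.  -0. ] turn 0.102
q [ 0.867  0.314 -1.225  1.793  0.311  1.254  1.58 ] F [ 0.89 -0.64  0.53] M [ 0.092 -0.125 -0.009] 1.0035252320561279 0.0
```

```bash
python3 -m crank '[[[-6.2,3,10,-0.012,0.45],[0,0,20,0,0.45],[0,0,20,0,0.45],[0,0,10,0,0.45],[0,0,0,0,0.45],[0,0,0,0,0.45],[0,0,0,0,0.45],[0,0,0,0,0.45]]]' 5
python3 - <<'E'
from h import *
from bench import get_image
import cv2
goto(.5303,.0832,.059,.463-np.pi)
d=get_image('wrist');cv2.imwrite('pics/w2.png',cv2.resize(d['pixels'][180:420,180:460,::-1],None,fx=2.4,fy=2.4))
E
```

```text
time: 4.97
position: [0.5311, 0.0837, 0.1037]
tool_rot: [-0.725, 3.055, -0.001]
ft_force: [-0.7, 0.2, -0.1]
grip_width: 0.478
grip_force: 0.0
t 4.9667 p [0.5311 0.0837 0.1037] yaw -2.6757 zax [ 2.e-03 -1.e-04 -1.e+00] shift [ 1.  -0.  44.7] turn 0.003
q [ 0.783  0.398 -1.164  1.846  0.4    1.159  1.52 ] F [-0.66  0.2  -0.06] M [ 0.128 -0.099  0.031] 0.4775250335948178 0.0
```

View pics/w2.png

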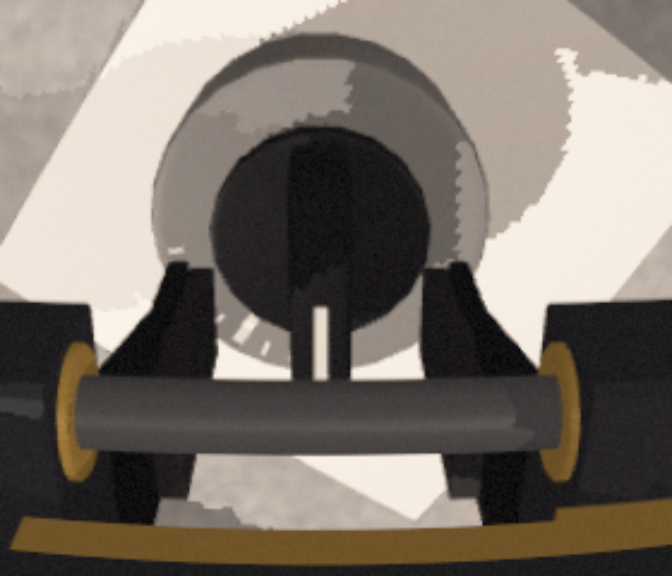

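Bar (crop x 290–351) is centred between the fingers (215 and 422) and aligned. Going down around it.

```bash
python3 -m crank '[[[0.5,0,8,0,0.45],[0.5,0,8,0,0.45],[0,0,8,0,0.45],[0,0,7,0,0.45],[0,0,5,0,0.45],[0,0,2,0,0.45],[0,0,0,0,0.45],[0,0,0,0,0.45],[0,0,0,0,0.45]]]' 5
python3 -m crank '[[[0,0,1,0,0.45],[0,0,1,0,0.45],[0,0,0,0,0.45],[0,0,0,0,0.45]]]' 5;python3 -c "
from h import *
goto(.5303,.0832,.059,.463-np.pi)"
```

```text
time: 5.77
position: [0.5296, 0.0832, 0.0648]
tool_rot: [-0.726, 3.056, -0.0]
ft_force: [0.2, 0.4, -0.5]
grip_width: 0.274
grip_force: 0.0
time: 6.1
position: [0.5293, 0.083, 0.0625]
tool_rot: [0.726, -3.057, 0.0]
ft_force: [-0.6, 0.2, 1.1]
grip_width: 0.273
grip_force: 0.0
t 6.1 p [0.5293 0.083  0.0625] yaw -2.6754 zax [-0.e+00 -2.e-04 -1.e+00] shift [-1.  -0.2  3.5] turn 0.003
q [ 0.74   0.448 -1.118  1.886  0.454  1.093  1.48 ] F [-0.59  0.17  1.1 ] M [ 0.104 -0.127  0.008] 0.27327505898038323 0.0
```

```bash
python3 -m crank '[[[-0.5,0,1,0,0.45],[-0.4,0,1,0,0.45],[0,0,0,0,0.45],[0,0,0,0,0.45]]]' 5|grep -E "pos|ft"
python3 -m crank '[[[0,0,1,0,0.45],[0,0,0,0,0.45],[0,0,0,0,0.45]]]' 5|grep -E "pos|ft"
python3 -m crank '[[[0,0,0.5,0,0.45],[0,0,0,0,0.45],[0,0,0,0,0.45]]]' 5|grep -E "pos|ft"
```

```text
position: [0.5301, 0.0835, 0.0604]
ft_force: [-1.2, 0.1, -0.6]
position: [0.5302, 0.0835, 0.0595]
ft_force: [0.4, -0.6, 0.1]
position: [0.5302, 0.0834, 0.0595]
ft_force: [-2.1, -0.3, 6.1]
```

```bash
python3 -m crank '[[[0,0,0.4,0,0.45],[0,0,0,0,0.45],[0,0,0,0,0.45]]]' 5|grep -E "pos|ft"
python3 -m crank '[[[0,0,0.3,0,0.45],[0,0,0,0,0.45],[0,0,0,0,0.45]]]' 5|grep -E "pos|ft"
```

```text
position: [0.5302, 0.0835, 0.0594]
ft_force: [-2.9, -2.0, 7.1]
position: [0.5302, 0.0835, 0.0594]
ft_force: [-3.9, -0.9, 10.4]
```

```bash
python3 -m crank '[[[0,0,0.4,0,0.6],[0,0,0,0,0.75],[0,0,0,0,0.9],[0,0,0,0,1],[0,0,0,0,1],[0,0,0,0,1]]]' 6|grep -E "pos|ft|grip"
python3 -m crank '[[[0,0,0.4,0,1],[0,0,0,0,1],[0,0,0,0,1]]]' 20|grep -E "pos|ft|grip";python3 -c "
from h import *
goto(.5303,.0832,.059,.463-np.pi)"
```

```text
position: [0.5312, 0.0842, 0.0594]
ft_force: [-2.1, -0.1, 10.2]
grip_width: 0.16
grip_force: 8.6
position: [0.5312, 0.0842, 0.0594]
ft_force: [-3.2, -1.2, 13.3]
grip_width: 0.158
grip_force: 22.9
t 8.1833 p [0.5312 0.0842 0.0594] yaw -2.6748 zax [ 2.e-03 -1.e-04 -1.e+00] shift [ 1.2 -0.5  0.4] turn 0.004
q [ 0.732  0.455 -1.113  1.886  0.462  1.088  1.474] F [-3.16 -1.18 13.27] M [0.117 0.619 0.135] 0.15767656162759558 22.878139969543554
```

```bash
python3 -m crank '[[[0,0,0.6,0,1],[0,0,0,0,1],[0,0,0,0,1]]]' 40|grep -E "pos|ft|grip"
python3 -m crank '[[[0,0,0.5,0,1],[0,0,0,0,1],[0,0,0,0,1]]]'|grep -E "pos|ft|grip";python3 -c "
from h import *
goto(.5303,.0832,.059,.463-np.pi)"
```

```text
position: [0.5312, 0.0842, 0.0593]
ft_force: [-6.2, -0.7, 18.2]
grip_width: 0.16
grip_force: 42.3
position: [0.5312, 0.0842, 0.0593]
ft_force: [-6.1, -1.5, 22.2]
grip_width: 0.156
grip_force: 42.7
t 8.6833 p [0.5312 0.0842 0.0593] yaw -2.6749 zax [ 1.8e-03 -9.0e-04 -1.0e+00] shift [ 1.3 -0.5  0.3] turn 0.004
q [ 0.731  0.455 -1.113  1.885  0.463  1.089  1.473] F [-6.07 -1.46 22.18] M [-0.15   1.356  0.118] 0.15620530212741415 42.7191058464814
```

```bash
python3 -m crank '[[[0.5,0.2,0,0,1],[0,0,0,0,1],[0,0,0,0,1]]]'|grep -E "pos|ft|grip";python3 -c "
from h import *
goto(.5303,.0832,.059,.463-np.pi)"
```

```text
position: [0.5312, 0.0842, 0.0593]
ft_force: [-4.3, -0.9, 20.3]
grip_width: 0.157
grip_force: 42.6
t 8.9333 p [0.5312 0.0842 0.0593] yaw -2.6748 zax [ 2.9e-03 -6.0e-04 -1.0e+00] shift [ 1.3 -0.5  0.3] turn 0.004
q [ 0.732  0.454 -1.113  1.887  0.462  1.087  1.473] F [-4.25 -0.86 20.31] M [-0.084  1.     0.066] 0.1573173226112412 42.550228752661496
```

```bash
python3 -m crank '[[[0.9,0.4,0.3,0,1],[0,0,0,0,1],[0,0,0,0,1]]]'|grep -E "pos|ft|grip";
python3 -m crank '[[[0,0,0,0.05,1],[0,0,0,0.05,1],[0,0,0,0.05,1],[0,0,0,0,1]]]'|grep -E "pos|ft|grip";python3 -c "
from h import *
goto(.5303,.0832,.059,.463-np.pi)"
```

```text
position: [0.5311, 0.0842, 0.0593]
ft_force: [-2.9, -0.7, 19.4]
grip_width: 0.158
grip_force: 42.5
position: [0.5311, 0.0845, 0.0593]
ft_force: [-3.3, -1.1, 19.0]
grip_width: 0.153
grip_force: 42.8
t 9.5167 p [0.5311 0.0845 0.0593] yaw -2.827 zax [ 0.0049 -0.     -1.    ] shift [ 1.1 -1.   0.3] turn -0.148
q [ 0.712  0.435 -1.083  1.889  0.438  1.076  1.339] F [-3.29 -1.11 19.03] M [ 0.059  0.649 -0.012] 0.15343223971232606 42.76914213784039
```

```bash
python3 - <<'E'
from h import *
from bench import get_image
import cv2
d=get_image('wrist');cv2.imwrite('pics/w3.png',cv2.resize(d['pixels'][180:420,180:460,::-1],None,fx=2.4,fy=2.4))
E
```

```text
(no output)
```

View pics/w3.png

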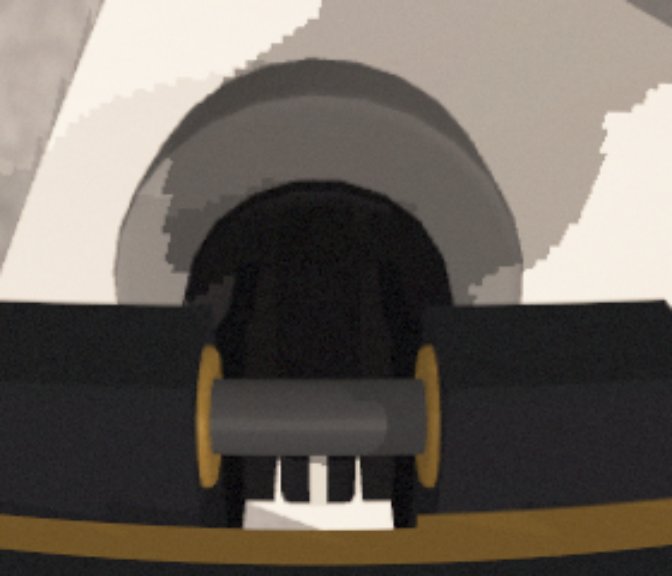

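The gripper hides the marks in this view. The scene camera should see them.

```bash
python3 - <<'E'
from h import *
from bench import get_image
import cv2
d=get_image('scene');b=cv2.imread('pics/scene0.png');z=lambda i:cv2.resize(i[195:270,285:360],None,fx=5,fy=5,interpolation=cv2.INTER_CUBIC)
cv2.imwrite('pics/s1.png',np.hstack([z(b),z(d['pixels'][:,:,::-1])]))
for w in((.530+.0355*np.cos(-.13),.0832+.0355*np.sin(-.13),.05),):
    T=np.linalg.inv(d['T']);c=T[:3,:3]@w+T[:3,3];print(d['fx']*c[0]/c[2]+d['cx'],d['fy']*c[1]/c[2]+d['cy'])
E
```

```text
335.37060249570453 239.7038894330203
```

View pics/s1.png

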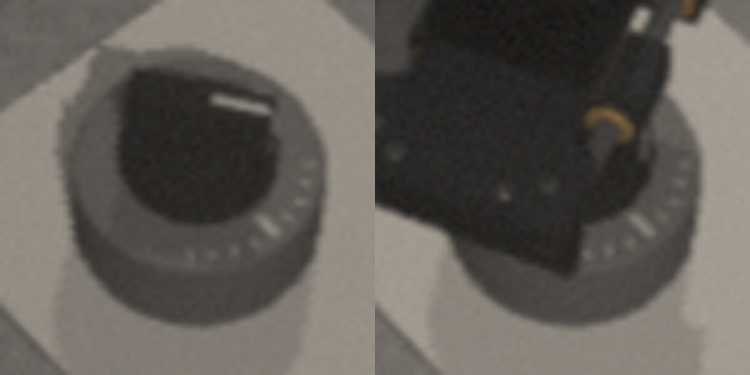

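The long mark is at crop (268,226) before and (268,225) now, so the case stayed still while the dial turned 0.15 rad. I'll track the mark numerically from here and keep turning.

```bash
cat >> h.py <<'E'
import cv2
def mark(p):
    g=cv2.cvtColor(p,cv2.COLOR_RGB2GRAY).astype(float)[234:247,332:346]
    w=np.clip(g-np.median(g)-22,0,None);y,x=np.mgrid[234:247,332:346]
    return (x*w).sum()/w.sum(),(y*w).sum()/w.sum(),w.sum()
def chk():
    from bench import get_image
    print('mark',np.round(mark(get_image('scene')['pixels']),2),'ref',np.round(mark(cv2.imread('pics/scene0.png')[:,:,::-1]),2));goto(.5311,.0843,.059,-2.6748)
E
python3 -m crank '[[[0,0,0.35,0,1],[0,0,0,0.06,1],[0,0,0,0.06,1],[0,0,0,0.06,1],[0,0,0,0.06,1],[0,0,0,0.06,1],[0,0,0,0,1]]]'|grep -E "ft"; python3 -c "
from h import *
chk()"
```

```text
ft_force: [-4.1, -0.4, 21.6]
mark [337.91 239.5  111.  ] ref [338.74 239.42 176.  ]
t 10.25 p [0.531  0.085  0.0593] yaw -3.1256 zax [ 4.8e-03  3.0e-04 -1.0e+00] shift [-0.1 -0.7  0.3] turn -0.451
q [ 0.667  0.404 -1.021  1.89   0.396  1.062  1.072] F [-4.83  0.41 21.51] M [ 0.132  0.822 -0.12 ] 0.15300415709609952 43.270174730569124
```

```bash
cat >> h.py <<'E'
def sub(ref,cur,x0,x1,y0,y1,pad=4,k=8):
    u=lambda i:cv2.resize(i,None,fx=k,fy=k,interpolation=cv2.INTER_CUBIC)
    r=cv2.matchTemplate(u(cur[y0-pad:y1+pad,x0-pad:x1+pad]),u(ref[y0:y1,x0:x1]),cv2.TM_CCOEFF_NORMED)
    _,s,_,(x,y)=cv2.minMaxLoc(r);return round(x/k-pad,2),round(y/k-pad,2),round(float(s),3)
def chk():
    from bench import get_image
    c=get_image('scene')['pixels'];b=cv2.imread('pics/scene0.png')[:,:,::-1]
    print('mark',sub(b,c,331,349,231,248),'edge',sub(b,c,318,346,246,262),'right edge',sub(b,c,338,358,224,262));goto(.5311,.0843,.059,-2.6748)
E
python3 -c "
from h import *
chk()"
```

```text
mark (-0.25, 0.0, 0.959) edge (0.0, 0.0, 0.994) right edge (0.0, -0.12, 0.989)
t 10.3 p [0.531  0.0849 0.0593] yaw -3.1253 zax [ 4.7e-03  4.0e-04 -1.0e+00] shift [-0.1 -0.7  0.3] turn -0.45
q [ 0.668  0.404 -1.021  1.89   0.396  1.062  1.072] F [-3.96  0.78 21.91] M [ 0.155  0.933 -0.188] 0.16013818646765113 43.28037465107627
```

```bash
python3 -m crank '[[[0,0,0,0.06,1],[0,0,0,0.06,1],[0,0,0,0.06,1],[0,0,0,0.06,1],[0,0,0,0.06,1]]]'|grep -E "ft"; python3 -c "
from h import *
chk()"
```

```text
ft_force: [-3.6, 1.3, 21.4]
mark (-0.25, 0.12, 0.912) edge (0.0, 0.0, 0.994) right edge (-0.12, 0.0, 0.99)
t 10.7667 p [0.5311 0.0854 0.0593] yaw 2.8533 zax [ 5.2e-03  9.0e-04 -1.0e+00] shift [-0.3 -1.1  0.3] turn 5.528
q [ 0.622  0.378 -0.961  1.891  0.357  1.05   0.796] F [-2.98  1.35 20.65] M [0.341 0.763 0.045] 0.15625285337296832 43.13056720769964
```

```bash
python3 -m crank '[[[0,0,0.1,0.06,1],[0,0,0,0.06,1],[0,0,0,0.06,1],[0,0,0,0.06,1],[0,0,0,0.06,1],[0,0,0,0.06,1],[0,0,0,0.06,1],[0,0,0,0.04,1]]]'|grep -E "ft"; python3 -c "
from h import *
chk()"
```

```text
ft_force: [-2.9, 2.1, 18.9]
mark (-0.12, 0.0, 0.988) edge (0.0, 0.0, 0.994) right edge (0.0, 0.0, 0.998)
t 11.4833 p [0.5314 0.086  0.0593] yaw 2.3955 zax [ 0.0062  0.0018 -1.    ] shift [-0.9 -1.5  0.3] turn 5.07
q [ 0.553  0.346 -0.874  1.893  0.307  1.036  0.376] F [-3.15  2.32 19.82] M [0.541 0.638 0.056] 0.1587722183122372 43.02147853653878
```

```bash
python3 -m crank '[[[0,0,0.4,0,1],[0,0,0,0.04,1],[0,0,0,0.04,1],[0,0,0,0.03,1]]]'|grep -E "ft"; python3 -c "
from h import *
chk()"
python3 -m crank '[[[0,0,0,0.02,1],[0,0,0,0,1]]]'|grep -E "ft"; python3 -c "
from h import *
chk()"
python3 -m crank '[[[0,0,0,0.02,1],[0,0,0,0,1]]]'|grep -E "ft"; python3 -c "
from h import *
chk()"
```

```text
ft_force: [-3.5, 3.0, 22.2]
mark (-0.12, 0.0, 0.987) edge (0.0, 0.0, 0.994) right edge (0.0, 0.0, 0.998)
t 11.8667 p [0.5316 0.0862 0.0593] yaw 2.2866 zax [ 0.0063  0.0019 -1.    ] shift [-1.1 -1.6  0.3] turn 4.961
q [ 0.537  0.34  -0.854  1.893  0.297  1.033  0.274] F [-3.53  2.57 21.84] M [0.569 0.775 0.114] 0.1547651904426012 43.294471955741756
ft_force: [-2.7, 2.6, 22.5]
mark (-0.12, 0.0, 0.986) edge (0.0, 0.0, 0.994) right edge (0.0, 0.0, 0.998)
t 12.0833 p [0.5316 0.0862 0.0593] yaw 2.2694 zax [ 0.0065  0.0019 -1.    ] shift [-1.1 -1.6  0.3] turn 4.944
q [ 0.534  0.339 -0.85   1.893  0.295  1.033  0.258] F [-3.84  1.69 21.21] M [0.536 0.798 0.05 ] 0.1535504796822338 43.309299062239006
ft_force: [-2.3, 2.9, 21.6]
mark (0.0, 0.0, 0.987) edge (0.0, 0.0, 0.994) right edge (0.0, 0.0, 0.998)
t 12.3 p [0.5316 0.0862 0.0593] yaw 2.2493 zax [ 0.0065  0.002  -1.    ] shift [-1.2 -1.6  0.3] turn 4.924
q [ 0.531  0.338 -0.847  1.893  0.293  1.032  0.24 ] F [-3.29  3.08 21.96] M [0.543 0.772 0.033] 0.15576987910279694 43.29975061118603
```

```bash
cat >> h.py <<'E'
def q():
    from bench import get_image
    b=cv2.imread('pics/scene0.png')[:,:,::-1];L=[]
    for i in range(4):
        c=get_image('scene')['pixels'];s=ctrl.get_state();r=R.from_rotvec(s['tool_rot']).as_matrix()
        L.append([*s['ft_force'],s['torque'][2],(-2.6748-np.arctan2(r[1,0],r[0,0]))%(2*np.pi)])
    print('F',np.mean(L,0)[:3].round(2),'Mz',np.mean(L,0)[3].round(3),'turned',np.mean(L,0)[4].round(4),'mark',sub(b,c,331,349,231,248))
E
Q='from h import *
q()'
python3 -c "$Q"
python3 -m crank '[[[0,0,0,0.015,1],[0,0,0,0,1]]]'>/dev/null;python3 -c "$Q"
python3 -m crank '[[[0,0,0,0.015,1],[0,0,0,0,1]]]'>/dev/null;python3 -c "$Q"
python3 -m crank '[[[0,0,0,0.015,1],[0,0,0,0,1]]]'>/dev/null;python3 -c "$Q"
```

```text
F [-3.22  2.74 21.85] Mz 0.058 turned 1.359 mark (0.0, 0.0, 0.986)
F [-2.75  2.74 22.11] Mz 0.075 turned 1.3739 mark (-0.12, 0.0, 0.985)
F [-3.01  2.49 21.19] Mz 0.101 turned 1.3889 mark (0.0, 0.0, 0.985)
F [-3.28  2.71 21.82] Mz 0.113 turned 1.4038 mark (-0.12, 0.0, 0.986)
```

```bash
Q='from h import *
q()'
python3 -m crank '[[[0,0,0,0.012,1],[0,0,0,0,1]]]'>/dev/null;python3 -c "$Q"
python3 -m crank '[[[0,0,0,0.012,1],[0,0,0,0,1]]]'>/dev/null;python3 -c "$Q"
```

```text
F [-2.68  3.08 21.23] Mz 0.148 turned 1.4157 mark (-0.12, 0.25, 0.981)
F [-2.16  2.68 20.97] Mz 0.179 turned 1.4277 mark (-0.25, 0.5, 0.98)
```

The mark has now shifted about 0.5 px clockwise and the moment has risen, so the dial is at its stop, with the case crept by about 0.02 rad. Turning back 0.8 rad.

```bash
Q='from h import *
q()'
python3 -m crank '[[[0,0,0.2,-0.02,1],[0,0,0,-0.04,1],[0,0,0,-0.06,1],[0,0,0,-0.06,1],[0,0,0,-0.06,1],[0,0,0,-0.06,1]]]'|grep ft;python3 -c "$Q"
python3 -m crank '[[[0,0,0,-0.06,1],[0,0,0,-0.06,1],[0,0,0,-0.06,1],[0,0,0,-0.06,1],[0,0,0,-0.06,1],[0,0,0,-0.06,1]]]'|grep ft;python3 -c "$Q"
```

```text
ft_force: [-4.2, 2.4, 23.8]
F [-4.52  1.43 24.92] Mz 0.105 turned 1.1265 mark (-0.25, 0.5, 0.985)
ft_force: [-4.3, 0.5, 25.6]
F [-5.23  0.33 26.12] Mz 0.122 turned 0.7668 mark (-0.5, 0.75, 0.913)
```

```bash
Q='from h import *
q()'
python3 -m crank '[[[0,0,-0.4,-0.04,1],[0,0,0,-0.04,1],[0,0,0,-0.04,1],[0,0,0,-0.02,1],[0,0,0,0,1]]]'|grep ft;python3 -c "$Q"
python3 - <<'E'
from bench import get_image
import cv2,numpy as np
z=lambda i:cv2.resize(i,None,fx=5,fy=5,interpolation=cv2.INTER_CUBIC)
t=get_image('scene')['pixels'][195:270,285:360,::-1];u=get_image('top')['pixels'][215:290,268:343,::-1]
cv2.imwrite('pics/s2.png',np.hstack([z(t),z(u)]))
E
```

```text
ft_force: [-5.0, 0.9, 23.2]
F [-4.49  0.77 23.36] Mz -0.013 turned 0.629 mark (-0.38, 0.62, 0.949)
```

View pics/s2.png

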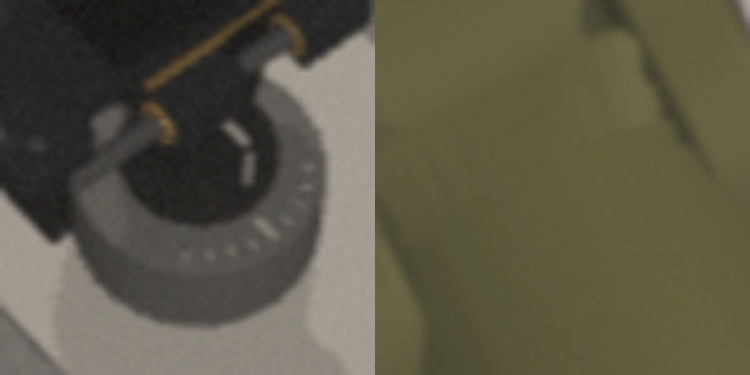

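Scene view: the white pointer line runs on the bar top from crop (225,122) to (248,150) and down the bar's end to (247,185), facing the long mark at (266,229). Checking the angles.

```bash
python3 - <<'E'
from h import *
from bench import get_image
d=get_image('scene')
q=lambda x,y,z:ray(d,285+x/5,195+y/5,z)[:2]
c=np.array([.5302,.0832]);an=lambda v:round(float(np.arctan2(v[1],v[0])),3)
a=q(225,122,.089);b=q(248,150,.089);m=q(266,229,.05);m0=q(268,226,.05);m1=q(260,217,.05);m2=q(272,238,.05)
print('ptr line',an(b-a),'ptr end from c',an(b-c),np.hypot(*(b-c)),'mark',an(m-c),'mark0',an(m0-c),np.hypot(*(m-c)),'markline',an(m2-m1),'m-ptrend dir',an(m-b))
goto(.53,.083,None,-np.pi-.13)
E
```

```text
ptr line -0.256 ptr end from c -0.098 0.0301692236670156 mark -0.076 mark0 -0.043 0.04013139819189568 markline -0.41 m-ptrend dir -0.012
t 16.5 p [0.5312 0.085  0.0593] yaw 2.9793 zax [ 5.1e-03  5.0e-04 -1.0e+00] shift [ 0.9 -2.2 -0. ] turn 6.251
q [ 0.64   0.388 -0.984  1.89   0.372  1.054  0.911] F [-3.55  0.98 23.75] M [0.124 0.942 0.007] 0.15809471874712805 43.60678259865381
```

Pointer yaw from the tool is about -0.16 and the long mark about -0.155, so they agree. Easing the sideways load, then letting go.

```bash
Q='from h import *
q()'
python3 -m crank '[[[0.6,0.1,0,0,1],[0.5,0.1,-0.4,0,1],[0,0,-0.4,0,1],[0,0,0,0,1]]]'|grep ft;python3 -c "$Q"
python3 -m crank '[[[0,0,0,0,0.8],[0,0,0,0,0.65],[0,0,0,0,0.5],[0,0,0,0,0.45],[0,0,0,0,0.45]]]'|grep -E "ft|grip";python3 -c "$Q"
```

```text
ft_force: [-0.1, 1.0, 13.8]
F [ 0.95  0.97 14.54] Mz -0.023 turned 0.6293 mark (-0.5, 0.62, 0.948)
ft_force: [2.1, 2.9, 12.3]
grip_width: 0.258
grip_force: 6.3
F [ 1.61  3.67 12.53] Mz 0.055 turned 0.6282 mark (-0.5, 0.62, 0.948)
```

```bash
python3 -m crank '[[[0,0,-1,0,0.4],[0,0,-1,0,0.4],[0,0,-3,0,0.4],[0,0,-8,0,0.4],[0,0,-15,0,0.4],[0,0,-20,0,0.4],[0,0,-25,0,0.4],[0,0,-30,0,0.4],[0,0,-30,0,0.4],[0,0,-10,0,0.4]]]'|grep -E "pos|ft|grip"
python3 -m crank '[[[0,20,0,0,0.4],[0,30,0,0,0.4],[0,30,0,0,0.4],[0,30,0,0,0.4],[0,30,0,0,0.4],[0,30,0,0,0.4],[0,30,0,0,0.4],[0,15,0,0,0.4],[0,0,0,0,0.4]]]'|grep -E "pos|ft|grip"
python3 - <<'E'
from bench import get_image
import cv2,numpy as np
from h import *
p=get_image('top')['pixels'];cv2.imwrite('pics/topend.png',p[:,:,::-1])
z=lambda i:cv2.resize(i[215:290,268:343],None,fx=5.2,fy=5.2,interpolation=cv2.INTER_CUBIC)
cv2.imwrite('pics/e.png',np.hstack([z(cv2.imread('pics/top0.png')),z(p[:,:,::-1])]))
q()
E
```

```text
position: [0.5289, 0.084, 0.2032]
ft_force: [-0.1, 0.2, 0.1]
grip_width: 0.299
grip_force: 0.0
position: [0.5604, 0.3001, 0.1983]
ft_force: [-0.8, -0.0, 0.3]
grip_width: 0.296
grip_force: 0.0
F [ 0.05 -0.15 -0.37] Mz 0.0 turned 0.6305 mark (-0.25, 0.62, 0.979)
```

View pics/e.png

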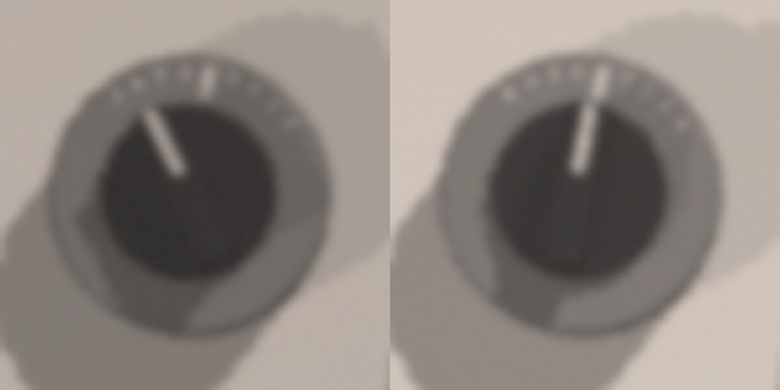

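The pointer now points at the long mark, and the case is where it was. A numeric check of the residual angle, with parallax taken into account:

```bash
python3 - <<'E'
from bench import get_image
from h import *
d=get_image('top')
def an(v): return round(float(np.arctan2(v[1],v[0])),3)
k=10;o=(268,215)
for n,f in(('start','pics/top0.png'),('end','pics/topend.png')):
    g=cv2.cvtColor(cv2.imread(f),cv2.COLOR_BGR2GRAY).astype(float)
    G=cv2.resize(g[215:290,268:343],None,fx=k,fy=k,interpolation=cv2.INTER_CUBIC)
    cx,cy=(190/5.2,190/5.2) if n=='start' else ((578-390)/5.2,190/5.2)
    Y,X=np.mgrid[:750,:750]/k-.45;rr=np.hypot(X-cx,Y-cy)
    P=np.argwhere((G>95)&(rr<16.5)&(Y<cy));M=np.argwhere((G>np.percentile(G[(rr>19)&(rr<23)],97))&(rr>19)&(rr<23)&(Y<cy)&(abs(X-39.8)<2.6))
    w=lambda a,z:np.array([ray(d,o[0]+x/k-.45,o[1]+y/k-.45,z)[:2] for y,x in a[::7]])
    p=w(P,.089);m=w(M,.05);l=cv2.fitLine(p.astype(np.float32),2,0,.001,.001).ravel()[:2];l*=np.sign(l[0])
    c=np.array([.5305,.0832]);print(n,len(P),len(M),'ptr line',an(l),'ptr mid from c',an(p.mean(0)-c),'mark',an(m.mean(0)-c),m.mean(0),np.hypot(*(m.mean(0)-c)))
E
```

```text
start 4069 1347 ptr line 0.491 ptr mid from c 0.492 mark -0.098 [0.56657361 0.07965334] 0.03624753753906074
end 5010 1446 ptr line -0.165 ptr mid from c -0.1 mark -0.125 [0.56628594 0.07870961] 0.03606656341572384
```

```bash
python3 -c "
from bench import job
print(job.close_job())"
```

```text
the job is handed in; nothing more can be done
None
```

I turned the timer's dial clockwise to the stop, then back to the long mark (within about 0.02 rad by my measurements), pressing 19–26 N, then let go and handed the job in; the case stayed in place but crept about 0.03 rad (1.5°) at the stop, and I did not re-check the bystanders, though the arm never came down near them.

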